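# Slide the draining tray until its spout hangs over the sink

### The job

The steel draining tray stands too far back from the sink, so the upturned tumbler and the spoon on it drip onto the counter. With the fingertips, gently push the tray along the counter until its spout reaches well out over the sink bowl (most of the spout's length past the edge) and the tray lies square to the sink's edge, all four of its feet still standing on the counter. Only push it: do not grip, lift or tip the tray, do not touch the tumbler, which must stay standing, or the spoon, and leave the other things on the counter where they are.

Things in the scene. Friction and masses are not known exactly. Their poses are not given: they have to be found in the camera images.
- drain_tray: steel draining tray, 220 (x) by 190 (y) by 22 mm high, 0.65 to 1.05 kg plus 0.27 kg on it, loose on 4 rubber feet 6 mm high. Origin on the counter under its centre; y points to its spout side (sink side), z up. Upright walls 3 mm thick, 6 to 22 mm above the counter, outer faces at x = +-110, y = +-95 mm. Floor top at 11 mm. Slides under a push of 4 to 10 N; starts up to 0.25 rad askew
- spout_lip (a point): middle of the open outer end of the tray's spout, at (-68, +151, 8) mm in the tray's frame. The spout is a channel 54 mm wide that stands 56 mm out from the tray's +y wall
- rear_rim (a point): middle of the outer face of the tray's long rear wall, the one away from the sink, at (0, -95, 14) mm in the tray's frame. Between this wall and the flange of the pan behind it there is a free lane about 46 mm wide (42 at least; 10 mm more below the flange)
- foot_far (a point): centre of the underside of the tray's rubber foot at the sink side, far from the robot, at (+88, +73, 0) mm in the tray's frame; the other three feet stand at (-88, +73), (-88, -73) and (+88, -73) mm
- sink_edge (a point): fixed point on the sink's right-hand edge, in the counter's surface (z = 0). The straight edge runs along this point's x axis (away from the robot); the counter is on its -y side, the open bowl, 270 mm deep, on its +y side. The bowl is open from 320 mm nearer the robot than this point to 60 mm farther away; beyond that the counter goes on behind the sink
- spoon: steel spoon lying on the tray's floor along the tray's length, 195 mm long (its x), 42 mm wide, 15 mm high; origin on the tray floor (11 mm above the counter), in the middle of its length
- tumbler: upturned clear tumbler draining on the tray, 81 mm diameter, 91 mm high, standing on the sink-side half of the tray; origin on the tray floor, on its axis; z up
- pan: empty steel insert pan, 108 mm (its x) by 176 mm (its y) over the flange and 65 mm high, 0.25 kg, standing loose behind the tray, on the side away from the sink, its long side about parallel to the tray's rear wall; origin under its middle. To be left alone
- shaker: salt shaker with a domed grey cap, 44 mm diameter, 90 mm high, standing on the ledge behind the sink, right of the tall pre-rinse tap (solid; x 0.38 to 0.58, y 0.29 to 0.48 m); origin under its middle. To be left alone

How it is judged:
At the end, for the whole second after the job is handed in: Spout lip 30 to 70 mm past the sink edge, at x 0.305 to 0.42 m; far sink-side foot centred 4 mm or more inside the edge; tray square within 0.12 rad, flat, at rest; tumbler upright and spoon on it; pan and shaker within 20 mm of their starts (world y of spout_lip between 0.2 and 0.24 m and world x of spout_lip between 0.305 and 0.42 m and world y of foot_far below 0.166 m and angle between the x axis of drain_tray and the x axis of sink_edge, either way round below 0.12 rad and height (world z) of drain_tray below 0.004 m and angle between drain_tray's own z axis and vertical below 0.03 rad and linear speed of drain_tray below 0.01 m/s and angle between each of tumbler, spoon's own z axis and vertical below 0.1 rad and z of tumbler in the frame of drain_tray between 0.006 and 0.017 m and x of tumbler in the frame of drain_tray between -0.1 and 0.1 m and y of tumbler in the frame of drain_tray between -0.09 and 0.09 m and linear speed of each of tumbler, spoon below 0.02 m/s and z of spoon in the frame of drain_tray between 0.006 and 0.017 m and x of spoon in the frame of drain_tray between -0.1 and 0.1 m and y of spoon in the frame of drain_tray between -0.09 and 0.09 m and distance of each of pan, shaker from where it was at the start of the episode below 0.02 m); the robot touches nothing.
It fails at once if the tray is lifted or tipped instead of slid (height (world z) of drain_tray above 0.012 m or angle between drain_tray's own z axis and vertical above 0.12 rad).
It fails at once if the tray is gripped, pushed harder than 25 N or shoved faster than 0.3 m/s (contact force between the fingers and drain_tray above 25 N or linear speed of drain_tray above 0.3 m/s).
It fails at once if the tumbler on the tray is tipped (angle between tumbler's own z axis and vertical above 0.35 rad).
It fails at once if the robot touches the tumbler or the spoon (contact force between any of the fingers, the arm and tumbler above 1 N or contact force between any of the fingers, the arm and spoon above 1 N).
It fails at once if another thing on the counter is shifted by more than 20 mm (distance of any of pan, shaker from where it was at the start of the episode above 0.02 m).
It also fails if it takes over 40 s, if anything falls off the work surface, if the arm or the gripper's body presses on something with over 40 N, if the wrist force passes 120 N, or if a joint passes its speed limit or range.

### The arm

A 6-joint arm with a two-finger parallel gripper is mounted at the origin on the work surface; the furniture and walls round the work are solid. World frame = base frame: x ahead of the robot, y to its left, z up, the work surface at z = 0. Lengths are in m, angles in rad, forces in N, time in s.
With the tool pointing down it reaches from about 0.4 to 0.825 m from the base axis. Payload 7 kg.
Tool frame: the origin (TCP) lies at the very end of the fingers, on their centre line; the grasp point (between the pads) lies 19 mm behind it; z points along the fingers, y is the direction in which the jaws open and shut (so a half turn about z gives the same grasp; the last joint's range is limited). The gripper opens to 88 mm and grips with 3 to 60 N. Pads are 19 mm wide; open, the fingers measure 130 mm over their backs; the gripper's body (78 mm by 193 mm) begins 47 mm behind the grasp point.
Start: joints at [1.619, 0.359, 0.012, 0, -1.224, -0.288], TCP at [0.16, 0.656, 0.227] pointing down, gripper open.
Joint ranges: [-3.07, 3.07], [-1.43, 2.12], [-1.02, 1.25], [-3.03, 1.67], [-3.05, -0], [-3.03, 3.03]. Speed limits (rad/s): [2.39, 2.39, 3.01, 3.14, 3.14, 3.14].

### API

Orientations are given as [roll, pitch, yaw] about the fixed x, y, z axes, in that order (R = Rz(yaw) Ry(pitch) Rx(roll)).
In Python, from station import arm gives the robot as it stands.
- The arm moves only by the shell command python3 -m inch 'ROWS' [FORCE]. ROWS is text: rows parted by semicolons, each of 7 numbers parted by spaces: the closure, from 0 (fully open) to 1 (shut), then the shift along the tool's x, y, z each as a share of 300 mm, from -1 to 1, then the turn, a rotation vector about the tool's x, y, z each as a share of 60 degrees, from -1 to 1. In form: grip tx ty tz rx ry rz; .... A call has 1 to 12 rows; each row is the pose to reach, as a shift and turn from the pose commanded when the call began, along the tool's axes at that moment; what a row does not reach only later rows make up. A row lasts 1/10 s, in which the tool goes at most 50 mm and 8.59 degrees, less where a joint would pass 70% of its speed; a pose out of reach is approached as far as the arm can. A call with a number of a shift or a turn outside -1 to 1 is refused whole. A call with a gripper value outside its range is refused whole. The fingers move at their own pace and stop on an object; FORCE is the grip in N (left out, the last holds). Time passes only in rows, so rows that repeat a pose let the fingers close. It gives the time, the measured TCP pose, the force and the opening at its end, in the units of the state.
- arm.get_state(): the state, without advancing time (a new reading comes with each control period).
- arm.grab_frame(name): name is "side" or "top"; returns a dict with "img" (480x640x3 uint8, red, green, blue), "range_z" (480x640 float32, m along the optical axis (not along the pixel's ray), 0 where there is no reading), "fx", "fy", "cx", "cy" (pixels), "extrinsics" (4x4, takes a point from world to camera coordinates). Camera axes: x right, y up, looking along -z (the intrinsics and any distortion apply to the point x, -y, -z); pixel columns grow to the right and rows downward; lengths in m; the calibration is good to about 2 mm. A picture is of the moment at which its call begins.
- arm.job_done(): hands the job in, once; it reports no verdict.
The state is a dict: "t": time; "q": joint angles; "qd": joint speeds; "joint_efforts": joint torques, N m; "eef_pos": TCP position; "ee_rot": TCP orientation; "force": force on the tool from outside, world axes, zero at the start; "moment": the same for the moment, N m; "width": finger opening in m.
Only numpy, scipy, OpenCV 4.12 (cv2) and the standard library are available. Lean on these libraries where they do the work, as an engineer would, in place of code of your own. Each camera call takes 0.05 s, during which the arm holds its last target.

## Working session

There is one attempt and no reset: what is moved stays moved. The work goes in short steps, Python scripts to look and compute and a shell command to move; the robot and the scene stay as the last step left them, time stands still between calls to the robot, and variables do not carry over. Pictures are saved under pics/ and viewed, and the job is handed in when it is done.

```bash
mkdir -p pics; ls
python3 - <<'E'
from station import arm
import cv2, numpy as np
s=arm.get_state(); print(s)
for n in("side","top"):
    f=arm.grab_frame(n); cv2.imwrite(f"pics/{n}0.png",f["img"][:,:,::-1]); np.savez(f"pics/{n}0.npz",**f)
    print(n,f["fx"],f["fy"],f["cx"],f["cy"],f["extrinsics"].round(4).tolist(), [k for k in f])
E
```

```text
pics
{'t': 0.0, 'q': array([ 1.61908661e+00,  3.59406565e-01,  1.10399755e-02, -3.12822427e-04,
       -1.22413438e+00, -2.88080790e-01]), 'qd': array([-0.00058392, -0.00022195,  0.00147856,  0.00010423,  0.00110382,
       -0.00054068]), 'joint_efforts': array([ 4.15470122e-04, -5.82717884e+01,  2.93056834e+01,  6.99736968e+00,
        6.95154449e-03, -1.45626946e-04]), 'eef_pos': array([0.16024901, 0.65518062, 0.22560849]), 'ee_rot': array([ 3.13987470e+00, -2.02400334e-04, -2.39896870e-01]), 'force': array([-0.82304679, -0.15154492,  0.02881597]), 'moment': array([0.00026838, 0.00598641, 0.0292653 ]), 'width': 0.08811300735637091}
side 490.2546482764206 490.2546482764206 316.6492531251627 239.47519326109241 [[-0.8291, -0.5591, -0.0042, 0.3714], [0.3508, -0.526, 0.7748, -0.2168], [-0.4354, 0.6409, 0.6323, -0.7833], [0.0, 0.0, 0.0, 1.0]] ['img', 'range_z', 'fx', 'fy', 'cx', 'cy', 'extrinsics']
top 497.9071723054536 497.9071723054536 323.66380562202306 237.62613896230127 [[0.0251, -0.9996, -0.01, -0.0066], [0.9989, 0.0247, 0.0404, -0.4647], [-0.0401, -0.011, 0.9991, -0.9776], [0.0, 0.0, 0.0, 1.0]] ['img', 'range_z', 'fx', 'fy', 'cx', 'cy', 'extrinsics']
```

View pics/side0.png

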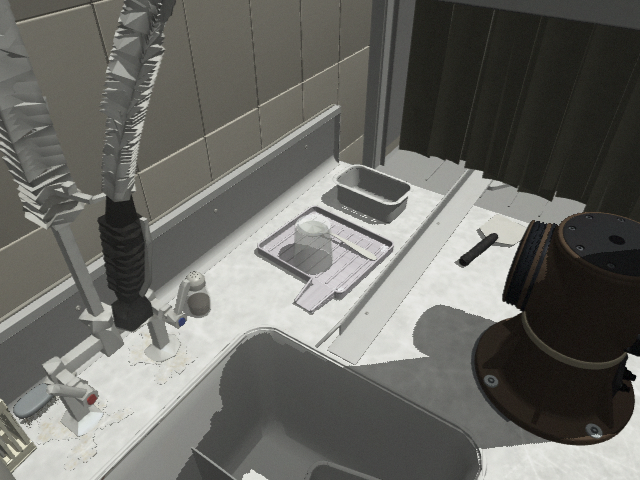

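View pics/top0.png

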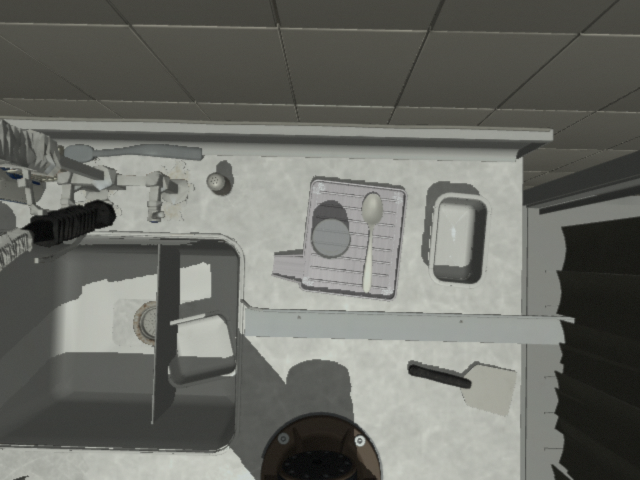

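The top view shows the tray at cols 300–405, rows 178–298, with its spout pointing left at about (275,263). The tumbler is at (331,238) and the spoon runs from (372,205) to (367,290). The pan is at cols 430–487, the sink's right edge at col ~242, and a strip crosses at row ~325. Next I'll measure these.

```bash
cat > h.py <<'E'
import numpy as np, cv2
def ray(f,u,v):
    d=np.array([(u-f["cx"])/f["fx"],-(v-f["cy"])/f["fy"],-1.0]); E=f["extrinsics"];R=E[:3,:3]
    return -R.T@E[:3,3], R.T@d
def plane(f,u,v,z):
    o,d=ray(f,u,v); return o+d*(z-o[2])/d[2]
def cloud(f):
    vv,uu=np.mgrid[:480,:640]; Z=f["range_z"].astype(float)
    P=np.stack([(uu-f["cx"])/f["fx"]*Z,-(vv-f["cy"])/f["fy"]*Z,-Z],-1)
    E=f["extrinsics"]; return (P-E[:3,3])@E[:3,:3]
def proj(f,p):
    c=f["extrinsics"][:3,:3]@np.asarray(p)+f["extrinsics"][:3,3]
    return f["cx"]+f["fx"]*c[0]/-c[2], f["cy"]-f["fy"]*c[1]/-c[2]
E
python3 - <<'E'
import numpy as np,cv2
from h import *
f=dict(np.load("pics/top0.npz")); C=cloud(f); np.set_printoptions(precision=4,suppress=True)
for u,v in [(450,400),(400,325),(300,325),(300,312),(260,300),(280,262),(350,250),(404,240),(420,240),(434,240),(460,240),(330,238),(217,183),(410,340),(480,380),(300,165),(540,145),(530,250)]: print(u,v,C[v,u],f["img"][v,u])
for v in (200,220,240,260,280): 
  print(v,[ (u,round(C[v,u,2]*1000)) for u in range(280,500,3)])
E
python3 - <<'E'
import cv2
a=cv2.imread("pics/top0.png")[150:350,220:520]
cv2.imwrite("pics/topcrop0.png",cv2.resize(a,None,fx=2.66,fy=2.66,interpolation=cv2.INTER_CUBIC))
E
```

```text
450 400 [ 0.1509 -0.2522 -0.0014] [182 184 176]
400 325 [ 0.2958 -0.1503  0.0027] [156 161 156]
300 325 [0.2909 0.0474 0.0053] [158 164 159]
300 312 [0.3195 0.0466 0.0331] [137 141 136]
260 300 [0.3379 0.1284 0.0032] [186 188 180]
280 262 [0.4144 0.09   0.0114] [160 159 158]
350 250 [ 0.4416 -0.0478  0.0078] [165 163 163]
404 240 [ 0.4643 -0.1555  0.0001] [193 196 186]
420 240 [ 0.4651 -0.1873  0.0004] [184 186 177]
434 240 [ 0.4631 -0.2013  0.0662] [176 179 171]
460 240 [ 0.467  -0.2662  0.0031] [179 182 174]
330 238 [ 0.4608 -0.0075  0.0991] [136 139 137]
217 183 [0.5569 0.2021 0.0892] [166 167 156]
410 340 [ 0.2673 -0.1701  0.0054] [140 143 138]
480 380 [ 0.194  -0.3074  0.0093] [164 165 154]
300 165 [ 0.6105  0.0564 -0.0011] [175 177 169]
540 145 [ 0.634  -0.3751  0.1173] [51 52 50]
530 250 [ 0.4512 -0.4156 -0.0233] [126 129 122]
200 [(280, 2), (283, 0), (286, 2), (289, 1), (292, -1), (295, 2), (298, 1), (301, 1), (304, 0), (307, 1), (310, 25), (313, 9), (316, 9), (319, 10), (322, 9), (325, 8), (328, 10), (331, 10), (334, 7), (337, 10), (340, 8), (343, 12), (346, 13), (349, 8), (
[... 2986 characters left out ...]
1, 8), (304, 12), (307, 10), (310, 11), (313, 9), (316, 10), (319, 11), (322, 9), (325, 11), (328, 8), (331, 9), (334, 10), (337, 7), (340, 8), (343, 6), (346, 7), (349, 11), (352, 10), (355, 8), (358, 9), (361, 9), (364, 15), (367, 13), (370, 18), (373, 7), (376, 8), (379, 8), (382, 10), (385, 5), (388, 10), (391, 9), (394, 9), (397, 22), (400, 2), (403, 1), (406, 0), (409, 0), (412, 0), (415, 1), (418, -2), (421, 1), (424, 0), (427, 1), (430, 4), (433, 65), (436, 61), (439, 66), (442, 63), (445, 55), (448, 45), (451, 38), (454, 30), (457, 22), (460, 12), (463, 11), (466, 20), (469, 28), (472, 42), (475, 58), (478, 62), (481, 66), (484, 1), (487, 4), (490, 0), (493, 2), (496, -1), (499, 2)]
```

View pics/topcrop0.png

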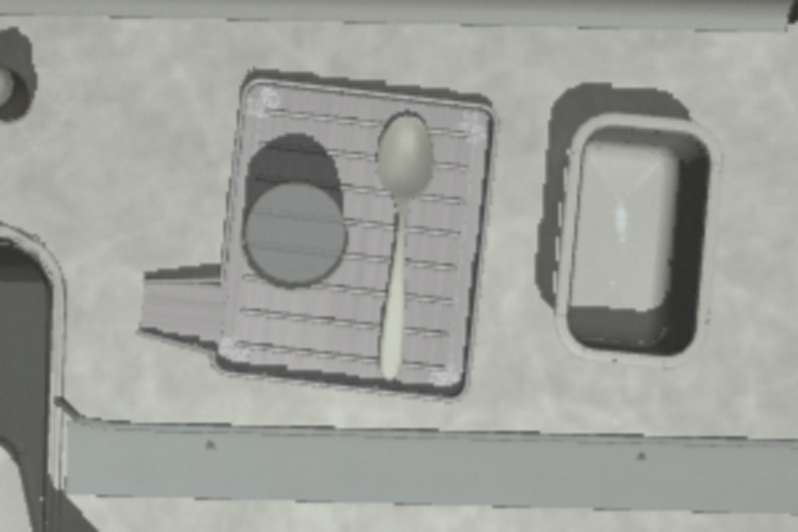

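Run:
```python
import numpy as np,cv2
from h import *
f=dict(np.load("pics/top0.npz")); C=cloud(f); np.set_printoptions(precision=4,suppress=True)
for u in (260,350,450):
  print(u,[(v,round(C[v,u,0],3),round(C[v,u,2]*1000)) for v in range(285,350,2)])
Z=cv2.medianBlur(C[:,:,2].astype(np.float32),3)
m=((Z>0.0045)&(Z<0.2)).astype(np.uint8); m[:, :265]=0; m[:172]=0; m[302:]=0; m[:,420:]=0
n,l,st,_=cv2.connectedComponentsWithStats(m); k=1+st[1:,4].argmax(); m=(l==k).astype(np.uint8); print(st[k])
print([ (c.tolist()) for c in cv2.findContours(m,0,2)[0][0][:0]])
# outer edges on z=22 plane, subpixel lines: rear (max u per row), front, near(max v per col), far
def fit(pts):
    vx,vy,x,y=cv2.fitLine(np.array(pts,np.float32),cv2.DIST_HUBER,0,.01,.01).ravel(); return vx,vy,x,y
R=[plane(f,np.where(m[v])[0].max()+.5,v,.022)[:2] for v in range(192,285)]
F=[plane(f,np.where(m[v])[0].min()-.5,v,.022)[:2] for v in range(190,240)]
N=[plane(f,u,np.where(m[:,u])[0].max()+.5,.022)[:2] for u in range(315,390)]
T=[plane(f,u,np.where(m[:,u])[0].min()-.5,.022)[:2] for u in range(322,395)]
for nme,p in (("rear",R),("front",F),("near",N),("far",T)):
    L=fit(p); print(nme,np.array(L), np.degrees(np.arctan2(L[1],L[0])) )
sp=[plane(f,np.where(m[v])[0].min()-.5,v,.012)[:2] for v in range(245,285,3)]; print("spout",sp)
t=((Z>.09)&(Z<.12)).astype(np.uint8); t[:,:290]=0;t[:180]=0;t[300:]=0;t[:,420:]=0
vv,uu=np.where(t); print("tumbler",plane(f,uu.mean(),vv.mean(),.102))
p=((Z>.058)&(Z<.075)).astype(np.uint8); p[:,:422]=0;p[:,500:]=0;p[:180]=0;p[295:]=0
vv,uu=np.where(p); W=np.array([plane(f,u,v,.065)[:2] for u,v in zip(uu,vv)],np.float32); print("pan",cv2.minAreaRect(W), W.min(0),W.max(0))
cv2.imwrite("pics/m0.png",(m*255))
```

```text
260 [(285, np.float64(0.368), 2), (287, np.float64(0.363), -1), (289, np.float64(0.36), 1), (291, np.float64(0.355), 0), (293, np.float64(0.352), 2), (295, np.float64(0.348), 3), (297, np.float64(0.343), -2), (299, np.float64(0.34), 0), (301, np.float64(0.336), 0), (303, np.float64(0.332), 3), (305, np.float64(0.328), 2), (307, np.float64(0.324), -1), (309, np.float64(0.324), 37), (311, np.float64(0.316), 6), (313, np.float64(0.313), 7), (315, np.float64(0.309), 6), (317, np.float64(0.304), 4), (319, np.float64(0.301), 8), (321, np.float64(0.297), 5), (323, np.float64(0.292), 3), (325, np.float64(0.289), 4), (327, np.float64(0.285), 5), (329, np.float64(0.281), 4), (331, np.float64(0.277), 4), (333, np.float64(0.273), 5), (335, np.float64(0.269), 5), (337, np.float64(0.264), 0), (339, np.float64(0.261), 4), (341, np.float64(0.256), -1), (343, np.float64(0.252), -1), (345, np.float64(0.25), 5), (347, np.float64(0.245), -1), (349, np.float64(0.24), -2)]
350 [(285, np.float64(0.373), 11), (287, np.float64(0.368), 7), (289, np.float64(0.365), 9), (291, np.float64(0.361), 9), (293, np.flo
[... 1862 characters left out ...]
.1487] -5.131458
front [ 0.9954 -0.0954  0.4948  0.041 ] -5.476132
near [ 0.0909  0.9959  0.351  -0.0542] 84.78487
far [ 0.0923  0.9957  0.5728 -0.0599] 84.70591
spout [array([0.449 , 0.0464]), array([0.4431, 0.0462]), array([0.4372, 0.0461]), array([0.4299, 0.1012]), array([0.4239, 0.1031]), array([0.418 , 0.1029]), array([0.412 , 0.1047]), array([0.4061, 0.1045]), array([0.4002, 0.1043]), array([0.3942, 0.1061]), array([0.3883, 0.106 ]), array([0.3828, 0.09  ]), array([0.3775, 0.0662]), array([0.372 , 0.0522])]
tumbler [ 0.4628 -0.0082  0.102 ]
pan ((0.4649184048175812, -0.24918991327285767), (0.10781730711460114, 0.17579258978366852), 85.76802062988281) [ 0.3755 -0.307 ] [ 0.554  -0.1913]
```

Tray centre is about (0.462, -0.0525) with yaw about -5.2°. The lane midline is at y≈-0.172. Before swinging the arm across, I'll check the obstacles along the way.

Run:
```python
import numpy as np
from h import *
P=[]
for n in("top","side"):
    f=dict(np.load(f"pics/{n}0.npz")); C=cloud(f); P.append(C[(f["range_z"]>0)])
P=np.vstack(P)
for zl,zh in((.03,.1),(.1,.2),(.2,.3),(.3,.4),(.4,.6),(.6,.8)):
    Q=P[(P[:,2]>zl)&(P[:,2]<zh)&(P[:,0]>.1)&(P[:,0]<.64)&(P[:,1]>-.4)&(P[:,1]<.7)]
    H,_,_=np.histogram2d(Q[:,0],Q[:,1],bins=[np.arange(.1,.66,.04),np.arange(-.4,.72,.05)])
    print(zl,zh,"rows x from .62 down; cols y from .65 down")
    for i in range(H.shape[0]-1,-1,-1): print(f"{.1+.04*i:.2f}"," ".join(f"{int(h):4d}" for h in H[i,::-1]))
```

```text
0.03 0.1 rows x from .62 down; cols y from .65 down
0.62    0    0    0  139  336   70  121  216  132    0    0    0    0    0    0    0    0    0    0    0    0  151
0.58    0    0    9  298  451   95   96  156   74    2    0    0    0    0    0    0    0    0    0    0    0    0
0.54    0    0  309  371  337    5  125  337  153  890  231    0    0    0    0    0    0    0  255  305    0  498
0.50    0    1  368    0   11    0   19   28    1    3    0    0    0    0    0    0    0   18  258  481   82  164
0.46    0    0    0    0    0    0    0    0    0    0    0    0    0  326   68    0    0   68  224  420   62    0
0.42    0    0    0    0    0    0    0    0    0    0    0    0    0  742  306    0    0  119  192  482   17    0
0.38    0    0    0    0    0    0    0    0    0    0    0    0    0    0    0    0    0   96  410  516    1    0
0.34    0    0    0    0    0    0    0    0    0    0    0    0    0    0    0    0    0    0   31   53    0    0
0.30    0    0    0    0    0    0    0    0    0    0    0  176  148  153  141  136  134  124  120  121  111  115
0.26    0    
[... 8166 characters left out ...]
    0    0
0.30    0    0    0    0    0    0    0    0    0    0    0    0    0    0    0    0    0    0    0    0    0    0
0.26    0    0    0    0    0    0    0    0    0    0    0    0    0    0    0    0    0    0    0    0    0    0
0.22    0    0    0    0    0    0    0    0    0    0    0    0    0    0    0    0    0    0    0    0    0    0
0.18    0    0    0    0    0    0    0    0    0    0    0    0    0    0    0    0    0    0    0    0    0    0
0.14    0    0    0    0    0    0    0    0    0    0    0    0    0    0    0    0    0    0    0    0    0    0
0.10    0    0    0    0    0    0    0    0    0    0    0    0    0    0    0    0    0    0    0    0    0    0
```

```bash
python3 -m inch '0 0 0.85 0.35 0 0 0;0 0 0.85 0.35 0 0 0;0 0 0.85 0.35 0 0 0;0 0 0.85 0.35 0 0 0;0 0 0.85 0.35 0 0 0;0 0 0.85 0.35 0 0 0;0 0 0.85 0.35 0 0 0;0 0 0.85 0.35 0 0 0'
python3 - <<'E'
from station import arm
import cv2
f=arm.grab_frame("side"); cv2.imwrite("pics/side1.png",f["img"][:,:,::-1]); print(arm.get_state()["q"])
E
```

```text
t: 0.9
eef_pos: [0.0996, 0.4083, 0.122]
ee_rot: [-3.141, 0.0, -0.239]
force: [0.2, -0.4, 0.9]
width: 0.0875
[ 1.80520127e+00  3.43231891e-02 -6.69185475e-01  5.05538274e-04
 -8.65859808e-01 -4.73814875e-01]
```

View pics/side1.png

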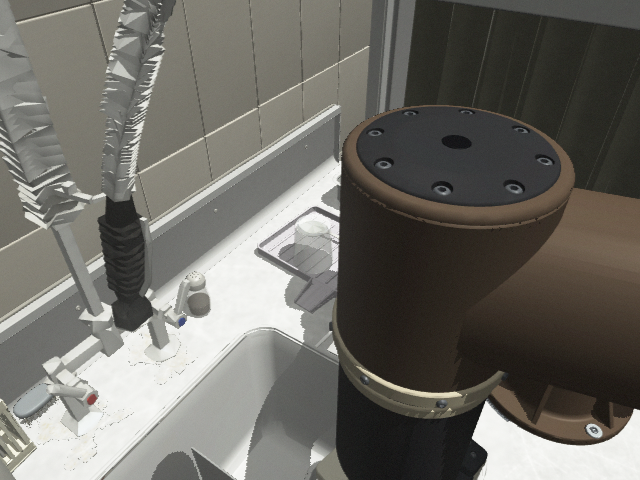

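```bash
python3 -m inch '0 0.67 0.21 0 0 0 0;0 0.67 0.21 0 0 0 0;0 0.67 0.21 0 0 0 0;0 0.67 0.21 0 0 0 0;0 0.67 0.21 0 0 0 0;0 0.67 0.21 0 0 0 0;0 0.67 0.21 0 0 0 0'
python3 - <<'E'
from station import arm
import cv2,numpy as np
from h import *
f=arm.grab_frame("side"); t=arm.grab_frame("top"); cv2.imwrite("pics/b2.png",cv2.resize(np.hstack([f["img"],t["img"]])[:,:,::-1],(800,300),interpolation=cv2.INTER_AREA)); cv2.imwrite("pics/top2.png",t["img"][:,:,::-1]);print(arm.get_state()["q"])
C=cloud(t); np.savez("pics/top2.npz",**t)
P=C[t["range_z"]>0]
for z in np.arange(.05,.75,.05):
    Q=P[(P[:,2]>z)&(P[:,2]<z+.05)&(P[:,0]>.05)&(P[:,0]<.58)&(P[:,1]>.0)&(P[:,1]<.3)]
    if len(Q)>20: print(round(z,2),len(Q),np.percentile(Q[:,:2],[1,99],axis=0).round(3).tolist())
E
```

```text
t: 1.65
eef_pos: [0.2805, 0.2998, 0.1216]
ee_rot: [-3.141, -0.0, -0.241]
force: [-0.6, 0.1, 0.6]
width: 0.0876
[ 1.30701940e+00  1.59544170e-02 -6.89707605e-01  1.47823902e-05
 -8.64972084e-01  2.48906631e-02]
0.05 722 [[0.051, 0.002], [0.577, 0.298]]
0.1 616 [[0.433, 0.0], [0.566, 0.3]]
0.15 263 [[0.089, 0.0], [0.496, 0.291]]
0.2 2832 [[0.09, 0.003], [0.307, 0.292]]
0.25 187 [[0.101, 0.0], [0.319, 0.297]]
0.3 698 [[0.247, 0.253], [0.325, 0.298]]
0.35 1251 [[0.246, 0.253], [0.325, 0.297]]
0.4 1201 [[0.249, 0.249], [0.329, 0.297]]
0.45 2733 [[0.205, 0.249], [0.329, 0.297]]
0.5 4299 [[0.208, 0.251], [0.328, 0.294]]
0.55 2691 [[0.244, 0.251], [0.323, 0.278]]
```

View pics/b2.png

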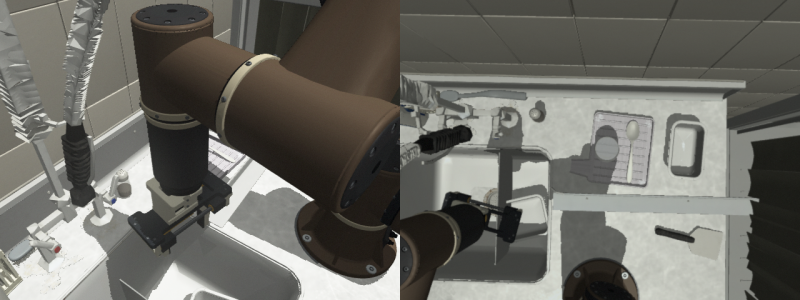

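View pics/top2.png

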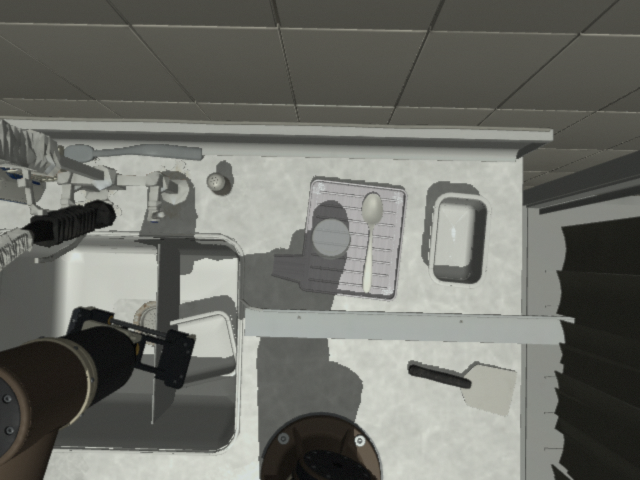

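The column over the gripper stays clear of the tap hose and the side link trails on the far side, so I'll carry on past the tap.

```bash
python3 -m inch '0 0.47 0.50 -0.1 0 0 0;0 0.47 0.50 -0.1 0 0 0;0 0.47 0.50 -0.1 0 0 0.15;0 0.47 0.50 -0.1 0 0 0.3;0 0.47 0.50 -0.1 0 0 0.45;0 0.47 0.50 -0.1 0 0 0.6;0 0.47 0.50 -0.1 0 0 0.6;0 0.47 0.50 -0.1 0 0 0.6'
```

```text
t: 2.55
eef_pos: [0.3812, 0.1207, 0.1516]
ee_rot: [-3.141, 0.0, -0.864]
force: [-0.1, 0.1, -0.8]
width: 0.0874
```

```bash
python3 -m inch '0 0.92 0.425 0 0 0 0.757;0 0.92 0.425 0 0 0 0.757;0 0.92 0.425 0 0 0 0.757;0 0.92 0.425 0 0 0 0.757;0 0.92 0.425 0 0 0 0.757;0 0.92 0.425 0 0 0 0.757;0 0.92 0.425 0 0 0 0.757;0 0.92 0.425 0 0 0 0.757;0 0.92 0.425 0 0 0 0.757;0 0.92 0.425 0 0 0 0.757'
python3 - <<'E'
from station import arm
import cv2,numpy as np
f=arm.grab_frame("side"); t=arm.grab_frame("top"); cv2.imwrite("pics/b3.png",cv2.resize(np.hstack([f["img"],t["img"]])[:,:,::-1],(800,300),interpolation=cv2.INTER_AREA)); s=arm.get_state();print(s["q"],s["eef_pos"],s["ee_rot"])
cv2.imwrite("pics/side3.png",f["img"][:,:,::-1])
E
```

```text
t: 3.55
eef_pos: [0.4625, -0.1716, 0.1517]
ee_rot: [-3.141, 0.0, -1.657]
force: [0.5, 0.6, -1.0]
width: 0.0874
[ 4.36140243e-02  1.24401595e-01 -4.86287434e-01 -6.21664112e-05
 -9.59541399e-01 -1.30300016e-01] [ 0.46258927 -0.17177512  0.15185707] [-3.14103817e+00  1.24026348e-04 -1.65751795e+00]
```

View pics/b3.png

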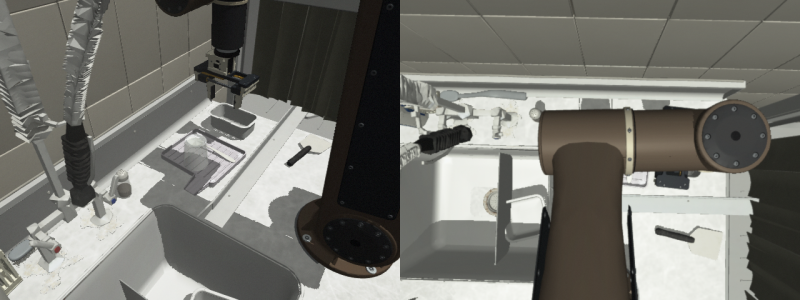

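View pics/side3.png

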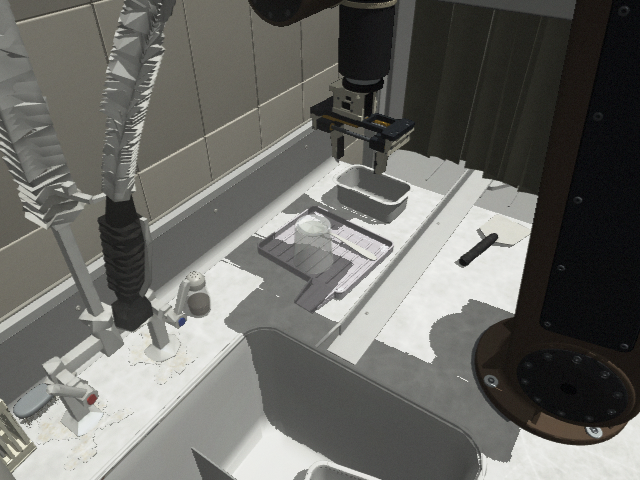

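The gripper hovers over the lane, with fingertips at (338,155) and (382,168) and the pan behind. I'll check the finger extents and the lane from the side view.

Run:
```python
from station import arm
import cv2,numpy as np
from h import *
f=arm.grab_frame("side"); C=cloud(f); np.savez("pics/side3.npz",**f)
P=C[f["range_z"]>0]; P=P[(P[:,0]>.33)&(P[:,0]<.6)&(P[:,1]>-.26)&(P[:,1]<-.08)]
c,s=np.cos(-.0915),np.sin(-.0915)
D=P[:,:2]-[.4625,-.1717]; a=D@[c,s]; b=D@[-s,c]   # along tray x, tray y
for z in np.arange(.14,.3,.012):
    k=(P[:,2]>z)&(P[:,2]<z+.012)
    for nm,kk in(("near",a<0),("far",a>0)):
        q=k&kk
        if q.sum()>5: print(round(z,3),nm,q.sum(),"along",np.percentile(a[q],[2,98]).round(3),"across",np.percentile(b[q],[2,98]).round(3))
im=f["img"].copy()
o=np.array([.4625,-.1717])
for al in(-.06,.06):
  for ac in (-.0095,.0095):
    p=o+al*np.array([c,s])+ac*np.array([-s,c])
    u=proj(f,[*p,.012]); cv2.circle(im,(int(round(u[0])),int(round(u[1]))),1,(255,0,0),-1)
for x in(-.11,.11):
  for y in(-.095,.095):
    p=np.array([.462,-.0525])+x*np.array([c,s])+y*np.array([-s,c]); u=proj(f,[*p,.022]); cv2.circle(im,(int(u[0]),int(u[1])),1,(0,255,0),-1)
cv2.imwrite("pics/ov3.png",cv2.resize(im[140:320,240:440],None,fx=3.3,fy=3.3,interpolation=cv2.INTER_NEAREST)[:,:,::-1])
```

```text
0.152 near 46 along [-0.061 -0.045] across [-0.007  0.012]
0.152 far 53 along [0.042 0.058] across [-0.01   0.013]
0.164 near 64 along [-0.061 -0.044] across [-0.011  0.013]
0.164 far 64 along [0.042 0.058] across [-0.008  0.013]
0.176 near 63 along [-0.064 -0.044] across [-0.008  0.012]
0.176 far 65 along [0.042 0.06 ] across [-0.009  0.013]
0.188 near 60 along [-0.065 -0.045] across [-0.006  0.013]
0.188 far 76 along [0.042 0.062] across [-0.008  0.013]
0.2 near 20 along [-0.065 -0.049] across [0.009 0.013]
0.2 far 61 along [0.046 0.064] across [-0.006  0.013]
0.212 near 71 along [-0.09  -0.051] across [-0.036  0.04 ]
0.212 far 48 along [0.046 0.086] across [-0.011  0.041]
0.224 near 306 along [-0.09  -0.005] across [-0.032  0.04 ]
0.224 far 217 along [0.002 0.085] across [0.    0.041]
0.236 near 273 along [-0.096 -0.005] across [-0.033  0.04 ]
0.236 far 240 along [0.006 0.089] across [0.02  0.041]
0.248 near 488 along [-0.097 -0.004] across [-0.028  0.04 ]
0.248 far 226 along [0.003 0.091] across [0.005 0.041]
0.26 near 571 along [-0.096 -0.004] across [-0.035  0.036]
0.26 far 358 along [0.003 0.095] across [-0.024  0.038]
0.272 near 135 along [-0.018 -0.002] across [-0.026  0.023]
0.272 far 133 along [0.001 0.049] across [0.015 0.025]
0.284 near 133 along [-0.018 -0.001] across [-0.02   0.024]
0.284 far 137 along [0.    0.049] across [0.013 0.025]
0.296 near 92 along [-0.019 -0.003] across [-0.021  0.024]
0.296 far 40 along [0.001 0.048] across [0.02  0.028]
```

View pics/ov3.png

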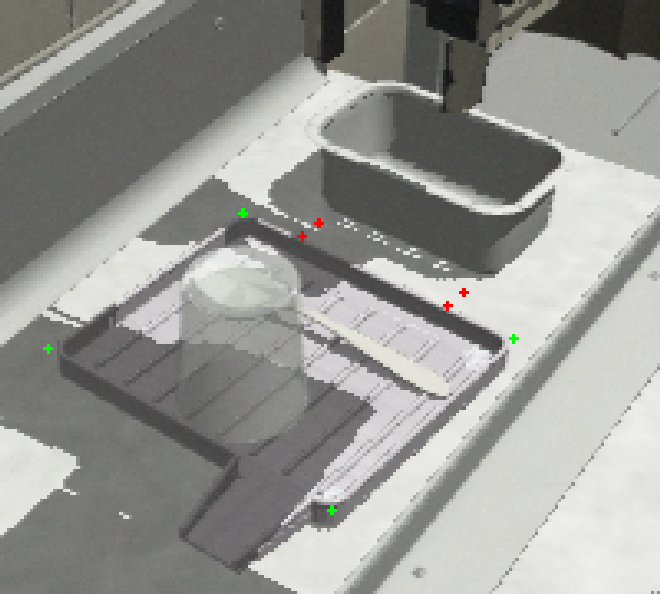

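The red predicted finger footprints lie mid-lane, between the rear wall and the pan flange. Descending now.

```bash
python3 -m inch '0 0 0 0.12 0 0 0;0 0 0 0.24 0 0 0;0 0 0 0.34 0 0 0;0 0 0 0.40 0 0 0;0 0 0 0.44 0 0 0;0 0 0 0.457 0 0 0;0 0 0 0.457 0 0 0;0 0 0 0.457 0 0 0'
python3 - <<'E'
from station import arm
import cv2,numpy as np
f=arm.grab_frame("side"); s=arm.get_state();print(s["eef_pos"],s["ee_rot"],s["force"])
cv2.imwrite("pics/s4.png",cv2.resize(f["img"][120:320,220:460],None,fx=3.3,fy=2.9)[:,:,::-1])
E
```

```text
t: 4.5
eef_pos: [0.463, -0.1729, 0.0151]
ee_rot: [-3.141, -0.0, -1.66]
force: [-0.4, 0.6, 0.7]
width: 0.0878
[ 0.46313103 -0.17301064  0.0152698 ] [-3.14018092e+00  6.57283082e-05 -1.66023550e+00] [0.58681796 0.07228658 0.96065117]
```

View pics/s4.png

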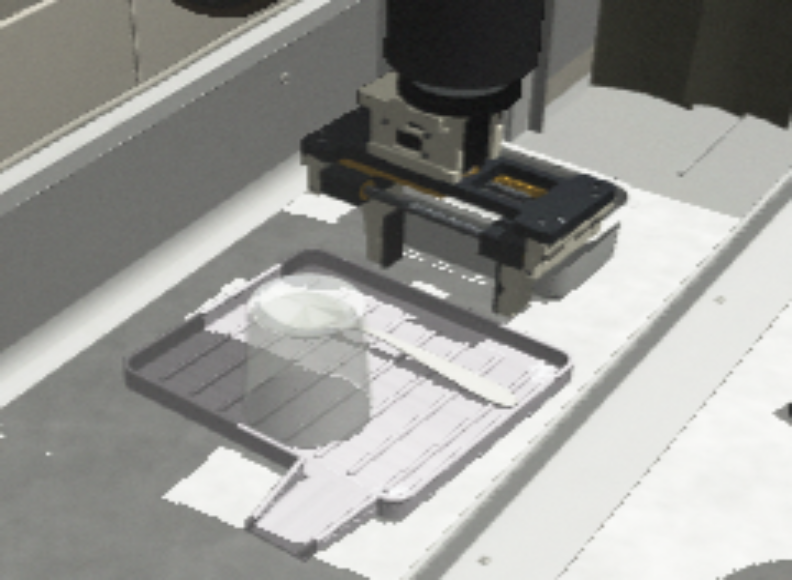

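```bash
python3 -m inch '0 -0.01 0 0 0 0 0;0 -0.02 0 0 0 0 0;0 -0.03 0 0 0 0 0;0 -0.04 0 0 0 0 0;0 -0.047 0 0 0 0 0;0 -0.054 0 0 0 0 0;0 -0.061 0 0 0 0 0;0 -0.068 0 0 0 0 0;0 -0.075 0 0 0 0 0;0 -0.082 0 0 0 0 0;0 -0.09 0 0 0 0 0'
python3 - <<'E'
from station import arm
s=arm.get_state();print(s["t"],s["eef_pos"],s["ee_rot"],s["force"],s["moment"])
E
```

```text
t: 5.65
eef_pos: [0.4646, -0.1468, 0.0145]
ee_rot: [3.141, -0.001, -1.661]
force: [-0.7, -6.4, 1.1]
width: 0.0879
5.65 [ 0.46458705 -0.14684077  0.01452826] [ 3.14096748e+00 -8.47272907e-04 -1.66064176e+00] [-0.71498507 -6.35513007  1.06412784] [-2.33420461  0.02262688  0.02595481]
```

```bash
python3 -m inch '0 -0.01 0 0 0 0 -0.005;0 -0.023 0 0 0 0 -0.013;0 -0.037 0 0 0 0 -0.021;0 -0.051 0 0 0 0 -0.029;0 -0.065 0 0 0 0 -0.037;0 -0.079 0 0 0 0 -0.045;0 -0.093 0 0 0 0 -0.053;0 -0.107 0 0 0 0 -0.061;0 -0.121 0 0 0 0 -0.069;0 -0.135 0 0 0 0 -0.077;0 -0.149 0 0 0 0 -0.087;0 -0.16 0 0 0 0 -0.087'
python3 - <<'E'
from station import arm
import cv2,numpy as np
from h import *
f=arm.grab_frame("side"); s=arm.get_state();print(s["eef_pos"],s["ee_rot"],s["force"],s["moment"])
np.savez("pics/side5.npz",**f)
cv2.imwrite("pics/s5.png",cv2.resize(f["img"][120:320,200:440],None,fx=3.3,fy=2.9)[:,:,::-1])
E
```

```text
t: 6.85
eef_pos: [0.4691, -0.0989, 0.0145]
ee_rot: [3.141, -0.001, -1.569]
force: [0.1, -6.7, 0.9]
width: 0.0875
[ 0.46910136 -0.09845719  0.01448652] [ 3.14116304e+00 -5.06825692e-04 -1.56944334e+00] [-0.40730661 -0.36843017 -0.31641318] [ 0.12690571 -0.05677919  0.06759811]
```

View pics/s5.png

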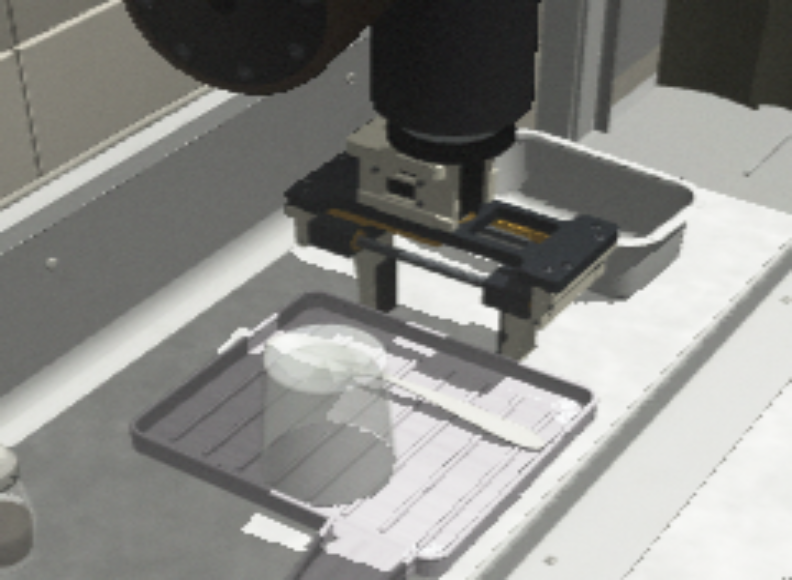

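The tray slid and swung square, and the tumbler and spoon ride along. I'll push another 50 mm, then measure.

```bash
python3 -m inch '0 -0.01 0 0 0 0 0;0 -0.024 0 0 0 0 0;0 -0.038 0 0 0 0 0;0 -0.052 0 0 0 0 0;0 -0.066 0 0 0 0 0;0 -0.080 0 0 0 0 0;0 -0.094 0 0 0 0 0;0 -0.108 0 0 0 0 0;0 -0.122 0 0 0 0 0;0 -0.136 0 0 0 0 0;0 -0.150 0 0 0 0 0;0 -0.163 0 0 0 0 0'
python3 - <<'E'
from station import arm
import cv2,numpy as np
from h import *
f=arm.grab_frame("side"); s=arm.get_state();print(s["eef_pos"],s["ee_rot"],s["force"],s["moment"])
np.savez("pics/side6.npz",**f); t=arm.grab_frame("top"); np.savez("pics/top6.npz",**t)
cv2.imwrite("pics/s6.png",cv2.resize(f["img"][160:360,160:400],None,fx=3.3,fy=2.9)[:,:,::-1])
cv2.imwrite("pics/t6.png",t["img"][:,:,::-1])
E
```

```text
t: 8.1
eef_pos: [0.4686, -0.0501, 0.0144]
ee_rot: [3.14, -0.001, -1.57]
force: [0.1, -7.7, 1.4]
width: 0.0877
[ 0.46877919 -0.04955741  0.01442182] [ 3.14091187e+00 -4.69246822e-04 -1.56981799e+00] [-0.54372677 -0.05251849  0.04505513] [ 0.14752783 -0.0472066   0.03084246]
```

View pics/s6.png

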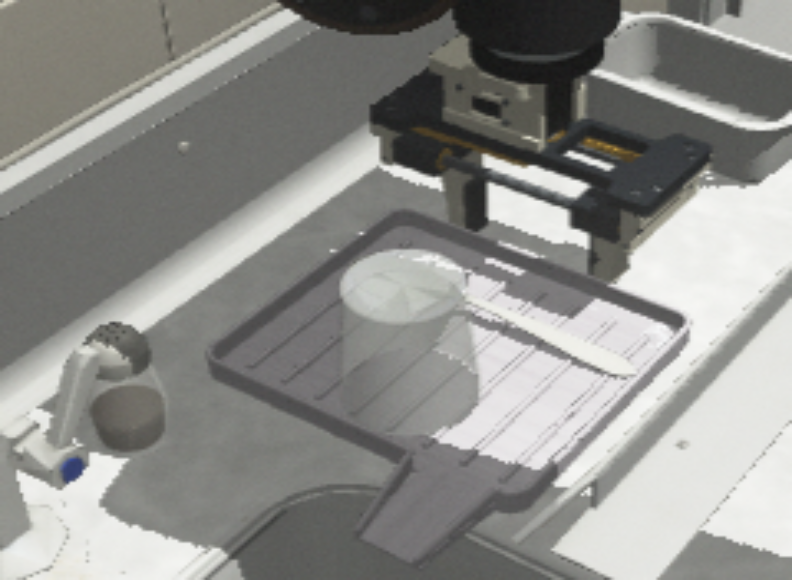

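View pics/t6.png

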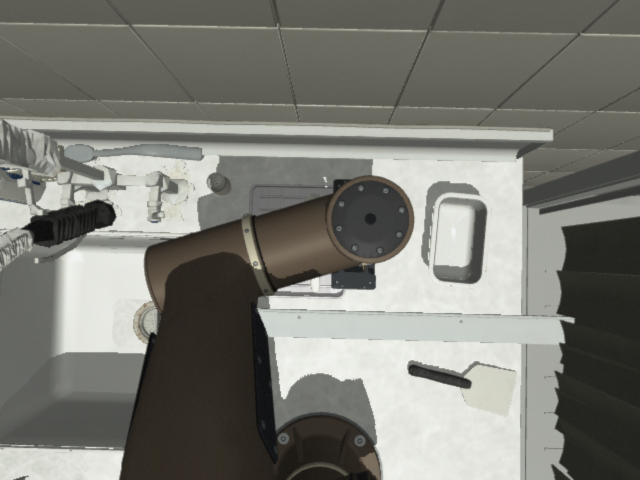

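Run:
```python
import numpy as np,cv2
from h import *
f=dict(np.load("pics/side6.npz")); C=cloud(f); np.set_printoptions(precision=3,suppress=True)
# points belonging to spout: above counter level, y>0.15
Z=C[:,:,2]; m=(f["range_z"]>0)&(Z>.0)&(Z<.03)&(C[:,:,0]>.34)&(C[:,:,0]<.44)&(C[:,:,1]>.17)&(C[:,:,1]<.25)
Q=C[m]; print(len(Q),Q.min(0),Q.max(0))
for x in np.arange(.355,.425,.006):
    k=abs(Q[:,0]-x)<.003
    if k.sum(): print(round(x,3),k.sum(),"ymax",np.percentile(Q[k,1],98).round(4),"z@end",np.median(Q[k][Q[k,1]>Q[k,1].max()-.01,2]).round(4))
# tray walls top by depth points z 16-28
m=(Z>.017)&(Z<.027)&(C[:,:,0]>.32)&(C[:,:,0]<.6)&(C[:,:,1]>-.06)&(C[:,:,1]<.165)
im=np.zeros((480,640),np.uint8); im[m]=255; cv2.imwrite("pics/mw6.png",im[150:390,150:430])
Q=C[m]
for x in np.arange(.39,.58,.015):
    k=(abs(Q[:,0]-x)<.007); q=Q[k]; 
    fr=q[(q[:,1]>.12)]; rr=q[q[:,1]<-.02]
    print("x",round(x,3),"front",len(fr),np.percentile(fr[:,1],95).round(4) if len(fr) else "", "rear",len(rr),np.percentile(rr[:,1],10).round(4) if len(rr) else "")
for y in np.arange(0,.15,.02):
    k=abs(Q[:,1]-y)<.01; q=Q[k]; print("y",round(y,2),"x",np.percentile(q[:,0],[2,98]) if len(q) else "")
```

```text
645 [0.34 0.17 0.  ] [0.44  0.208 0.022]
0.355 6 ymax 0.1718 z@end 0.002
0.361 17 ymax 0.1824 z@end 0.0165
0.367 96 ymax 0.2069 z@end 0.011
0.373 37 ymax 0.2079 z@end 0.0091
0.379 66 ymax 0.2069 z@end 0.0083
0.385 60 ymax 0.2065 z@end 0.0076
0.391 70 ymax 0.2068 z@end 0.008
0.397 70 ymax 0.2068 z@end 0.0083
0.403 66 ymax 0.2068 z@end 0.0081
0.409 98 ymax 0.2071 z@end 0.0129
0.415 6 ymax 0.1873 z@end 0.0181
0.421 3 ymax 0.1751 z@end 0.0015
x 0.39 front 0  rear 22 -0.0382
x 0.405 front 0  rear 39 -0.0506
x 0.42 front 62 0.1582 rear 29 -0.0394
x 0.435 front 66 0.1518 rear 19 -0.0375
x 0.45 front 47 0.1519 rear 20 -0.0372
x 0.465 front 42 0.1519 rear 19 -0.038
x 0.48 front 25 0.1522 rear 23 -0.0372
x 0.495 front 24 0.1525 rear 20 -0.0375
x 0.51 front 24 0.152 rear 43 -0.0564
x 0.525 front 20 0.1523 rear 22 -0.0389
x 0.54 front 20 0.1522 rear 19 -0.0379
x 0.555 front 27 0.1519 rear 23 -0.0366
x 0.57 front 24 0.1403 rear 11 -0.0324
y 0.0 x [0.345 0.567]
y 0.02 x [0.347 0.565]
y 0.04 x [0.346 0.566]
y 0.06 x [0.346 0.567]
y 0.08 x [0.346 0.566]
y 0.1 x [0.346 0.567]
y 0.12 x [0.321 0.566]
y 0.14 x [0.346 0.565]
```

View pics/mw6.png

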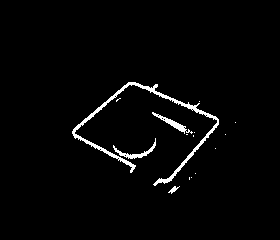

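The tray is square within about 0.003 rad, with the lip at (0.389, 0.207). I'll push about 12 mm more and then back off.

```bash
python3 -m inch '0 -0.008 0 0 0 0 0;0 -0.017 0 0 0 0 0;0 -0.026 0 0 0 0 0;0 -0.034 0 0 0 0 0;0 -0.041 0 0 0 0 0;0 -0.041 0 0 0 0 0;0 -0.02 0 0 0 0 0;0 0.03 0 0 0 0 0;0 0.1 0 0 0 0 0;0 0.14 0 0 0 0 0;0 0.14 -0 0 0 0 0'
python3 - <<'E'
from station import arm
import cv2,numpy as np
from h import *
f=arm.grab_frame("side"); s=arm.get_state();print(s["eef_pos"],s["force"])
C=cloud(f);Z=C[:,:,2]; Q=C[(f["range_z"]>0)&(Z>.0)&(Z<.03)&(C[:,:,0]>.36)&(C[:,:,0]<.41)&(C[:,:,1]>.17)&(C[:,:,1]<.26)]
print("lip",np.percentile(Q[:,1],98.5))
E
```

```text
t: 9.3
eef_pos: [0.4692, -0.0927, 0.0144]
ee_rot: [-3.142, 0.0, -1.572]
force: [-0.6, 0.9, -0.2]
width: 0.0878
[ 0.46927415 -0.09218761  0.01442436] [-0.23171207 -0.85361868  0.1425136 ]
lip 0.2201978768226191
```

```bash
python3 -m inch '0 0 0 -0.1 0 0 0;0 0 0 -0.25 0 0 0;0 0 0 -0.4 0 0 0;0 0 0 -0.55 0 0 0;0 0.1 0 -0.6 0 0 0;0 0.25 0 -0.6 0 0 0;0 0.4 0 -0.6 0 0 0;0 0.55 0 -0.6 0 0 0;0 0.7 0 -0.6 0 0 0;0 0.7 0 -0.6 0 0 0;0 0.7 0 -0.6 0 0 0'
python3 - <<'E'
from station import arm
import cv2,numpy as np
from h import *
f=arm.grab_frame("side"); np.savez("pics/side7.npz",**f); t=arm.grab_frame("top"); np.savez("pics/top7.npz",**t)
cv2.imwrite("pics/s7.png",f["img"][:,:,::-1]); cv2.imwrite("pics/t7.png",t["img"][:,:,::-1])
C=cloud(f);Z=C[:,:,2]; Q=C[(f["range_z"]>0)&(Z>.0)&(Z<.03)&(C[:,:,0]>.36)&(C[:,:,0]<.41)&(C[:,:,1]>.17)&(C[:,:,1]<.26)]
print("lip",np.percentile(Q[:,1],98.5),Q[Q[:,1]>.205][:,0].min(),Q[Q[:,1]>.205][:,0].max())
Q=C[(Z>.017)&(Z<.027)&(C[:,:,0]>.33)&(C[:,:,0]<.6)&(C[:,:,1]>-.06)&(C[:,:,1]<.19)]
for nm,sel,p in(("front",lambda q:q[q[:,1]>.14],95),("rear",lambda q:q[q[:,1]<0],10)):
    L=[(x,np.percentile(sel(Q[abs(Q[:,0]-x)<.007])[:,1],p)) for x in np.arange(.435,.556,.015)]
    print(nm,np.polyfit(*np.array(L).T,1),np.mean(L,0))
f0=dict(np.load("pics/side0.npz")); C0=cloud(f0)
for nm,b in(("shaker",(.5,.6,.17,.24,.03,.11)),("panflange",(.35,.58,-.33,-.18,.055,.075))):
    for c in(C0,C):
        k=(c[:,:,0]>b[0])&(c[:,:,0]<b[1])&(c[:,:,1]>b[2])&(c[:,:,1]<b[3])&(c[:,:,2]>b[4])&(c[:,:,2]<b[5]); print(nm,k.sum(),np.median(c[k],0))
s=arm.get_state();print(s["eef_pos"],s["force"],s["t"])
E
```

```text
t: 10.45
eef_pos: [0.4691, -0.3021, 0.1939]
ee_rot: [3.141, 0.0, -1.572]
force: [-0.3, 0.1, -0.7]
width: 0.0877
lip 0.2200686040941289 0.3638796603138429 0.40997662433040866
front [-0.00017164  0.16497939] [0.495      0.16489443]
rear [ 0.00662256 -0.02813883] [ 0.495      -0.02486067]
shaker 677 [0.54995448 0.21610498 0.06000026]
shaker 688 [0.5497997  0.21620112 0.05972503]
panflange 796 [ 0.46669386 -0.27995293  0.06434232]
panflange 798 [ 0.46926841 -0.28073511  0.06438321]
[ 0.46942744 -0.30079089  0.19429021] [-0.73649019  0.93784661 -0.51528992] 10.55
```

View pics/s7.png

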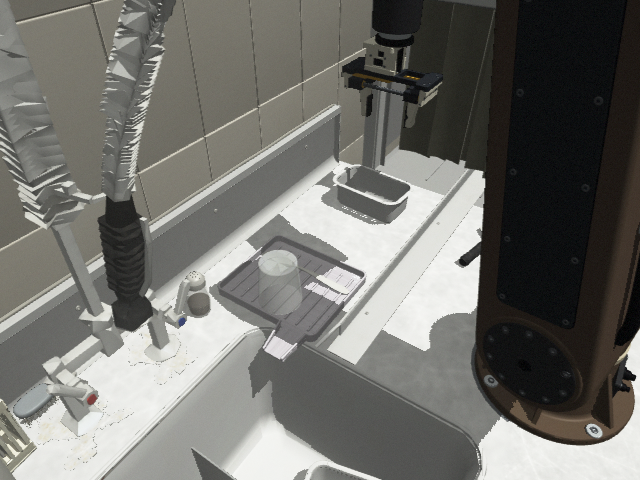

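View pics/t7.png

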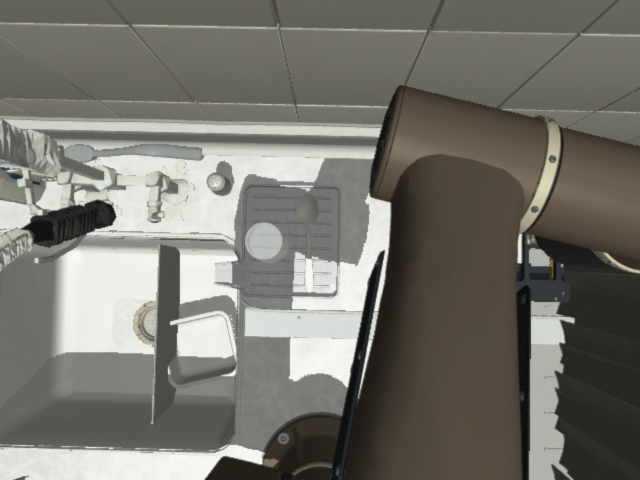

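The side view shows the spout at (283,345) out over the bowl, with the tumbler upright and the spoon on the tray. The top view shows the tray square at cols 240–340, with its spout at (222,272) past the edge. The gripper is clear of everything.

```bash
python3 -c "
from station import arm
print(arm.job_done())"
```

```text
the job is handed in; nothing more can be done
None
```

I pushed the tray to the sink with both open fingertips against its rear wall, squared it on the way, then backed off and handed the job in at about 10.6 s. `job_done()` reports no verdict, so success rests on my last checks below.

| Check | Measured | Required |
|---|---|---|
| Spout lip, world y | 0.220 m (about 50 mm past the edge) | 0.20 to 0.24 m |
| Spout lip, world x | about 0.388 m | 0.305 to 0.42 m |
| Far sink-side foot, world y (worked out from the front wall) | about 0.143 m | below 0.166 m |
| Tray angle to the sink edge | under 0.01 rad | below 0.12 rad |

- **Tumbler and spoon:** in the last pictures the tumbler is upright and the spoon lies on the tray.
- **Pan and shaker:** the shaker reads under 1 mm from its start. The pan reads about 3 mm off, probably measurement noise, as the fingers showed no contact force in the lane.
- **Push force:** the highest reading, taken at the end of each move, was about 8 N. I didn't log the force within a move.
- **Robot:** the gripper was about 0.19 m up and touching nothing at hand-in.

No check failed or disagreed.

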